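Comb the glue sticks square in their tray

ROBOT

A 6-joint arm with a two-finger parallel gripper is mounted at the origin on the work surface. World frame = base frame: x ahead of the robot, y to its left, z up, the work surface at z = 0. Lengths are in m, angles in rad, forces in N, time in s.
With the tool pointing down it reaches from about 0.35 to 0.975 m from the base axis. Payload 4.9 kg.
Tool frame: the origin (TCP) lies at the very end of the fingers, on their centre line; the grasp point (between the pads) lies ctrl.grip_point_offset behind it (ctrl.grip_point_offset is the distance from the TCP to the grasp point, in m); z points along the fingers, y is the direction in which the jaws open and shut (so a half turn about z gives the same grasp; the last joint's range is limited). The gripper opens to 85 mm and grips with 20 to 120 N. Pads are 22 mm wide; open, the fingers measure 114 mm over their backs; the gripper's body (76 mm by 85 mm) begins 54 mm behind the grasp point. The pads swing forward as they close: fully open they stand 13 mm farther back than shut.
Start: joints at [-1.318, 0.053, 1.613, -0, 1.476, -0.119], TCP at [0.227, -0.582, 0.231] pointing down, gripper open.
Joint ranges: [-3.01, 3.01], [-1.01, 2.22], [0.06, 2.58], [-1.02, 4.17], [0.09, 2.62], [-3.14, 3.14]. Speed limits (rad/s): [2.57, 2.57, 3.14, 3.14, 3.14, 3.14].

INTERFACE

Orientations are given as a rotation vector (axis times angle).
In Python, from station import ctrl gives the robot as it stands. The module is installed in compiled form; this text tells all that it offers.
- The arm moves only by the shell command python3 -m creep 'ROWS' [FORCE]. ROWS is JSON, a list of rows, each a list of 5 numbers: the closure in counts, from 0 (fully open) to 255 (shut), then the shift along the tool's x, y, z in mm, then the turn about the tool's z in rad. A call has 1 to 12 rows; each row is the pose to reach, as a shift and turn from the pose commanded when the call began, along the tool's axes at that moment; what a row does not reach only later rows make up. A row lasts 1/12 s, in which the tool goes at most 41.7 mm and 7.16 degrees, less where a joint would pass 70% of its speed; a pose out of reach is approached as far as the arm can. A call with a gripper value outside its range is refused whole. The fingers move at their own pace and stop on an object; FORCE is the grip in N (left out, the last holds). Time passes only in rows, so rows that repeat a pose let the fingers close. It gives the time, the measured TCP pose, the force and the opening at its end, in the units of the state.
- ctrl.get_obs(): the state, without advancing time (a new reading comes with each control period).
- ctrl.get_image(name): name is "scene" or "top" or "wrist"; returns the picture (480x640x3 uint8, red, green, blue); there is no depth.
- ctrl.calibration(name): a dict with "fx", "fy", "cx", "cy" (pixels), "R" (3x3) and "t" (3): a world point X has camera coordinates R X + t. Camera axes: x right, y down, z forward; pixel columns grow to the right and rows downward; lengths in m; the calibration is good to about 2 mm. A picture is of the moment at which its call begins: read the wrist's pose just before it. calibration takes no time and is no camera call; for the wrist camera it gives the pose at the moment of the call.
- ctrl.finish_job(): hands the job in, once; it reports no verdict.
Trained networks look in the newest picture that a camera, given by its name, has taken for a name from the list of things; names that differ only in an ending like _2 or _b are one class to them, and where a whole thing is asked for, a point or a joint stands for the part that bears it (a point fixed in the world has none). Each returns a list of dicts, best first, with "conf" (0 to 1); they miss things now and then, are a little off and sometimes report something else, mostly with a low value. They report only what shows in the picture. A call takes as long as a camera call. They do not tell look-alikes from the thing itself.
- ctrl.boxes_of(camera, label): "rect" ([left, top, width, height] in pixels, round what is visible of it).
- ctrl.outline_of(camera, label): "mask" (480x640 bool, what is visible of it) and "rect" ([left, top, width, height] in pixels, round what is visible of it).
The state is a dict: "t": time; "q": joint angles; "dq": joint speeds; "effort": joint torques, N m; "tool_pos": TCP position; "tool_rot": TCP orientation; "contact_force": force on the tool from outside, world axes, zero at the start; "wrist_torque": the same for the moment, N m; "opening": finger opening in m.
Only numpy, scipy, OpenCV 4.12 (cv2) and the standard library are available. Lean on these libraries where they do the work, as an engineer would, in place of code of your own. Each camera call takes 0.05 s, during which the arm holds its last target. There are 200 camera calls.

TASK

Pick up the bench rake and comb the scattered glue sticks in the tray towards the end wall away from you, until all four lie flat, parallel to that wall and side by side with no gaps, and keep the row pressed up snug with the rake for a second (a steady push of about 10 N). Use only the rake on the sticks and go gently: never push on a stick with 15 N or more, and do not lean hard on the tray. Leave the row as it lies, stand the rake back upright on its rubber mat, lengthwise, and leave the lamp, jar and glue gun alone.

Things in the scene. Friction and masses are not known exactly. Their poses are not given: they have to be found in the camera images.
- tray_end (a point): on the fixed lavender sheet-metal stick tray: middle of the inner face of its end wall, at the level of the tray floor (3 mm above the bench). x points along the tray's length, outward through that end wall (roughly away from the robot), y along the wall, z up
- tray: the same tray; origin under its centre on the bench, axes as tray_end. Inside it is 250 mm long (x) by 160 mm wide (y); floor and walls are 3 mm thick, the rim is 25 mm above its floor. At the start the 55 mm of floor at the end near the robot are free of sticks, room to set the rake down
- stick1_mid (a point): centre of hot-glue stick 1 of four round sticks (cream, 100 mm long, 11 g) scattered on the tray floor, up to 20 degrees askew of the end wall; y is the stick's long axis (x and z turn as it rolls); roughly 12 mm thick, but they are cast and each may measure anything from 11 to 13 mm; smooth (friction about 0.25), rolling easily; 15 N marks one
- stick2_mid (a point): centre of one of four round hot-glue sticks (cream, 100 mm long, 11 g) lying on the tray floor; y is the stick's long axis (x and z turn as it rolls)
- stick3_mid (a point): centre of one of four round hot-glue sticks (cream, 100 mm long, 11 g) lying on the tray floor; y is the stick's long axis (x and z turn as it rolls)
- stick4_mid (a point): centre of one of four round hot-glue sticks (cream, 100 mm long, 11 g) lying on the tray floor; y is the stick's long axis (x and z turn as it rolls)
- stick1: stick 1; origin on its surface at mid-length, y its long axis. Should a stick ride up on its neighbours as the row closes, draw the rake back: it drops off behind and can be combed in again. The closed row is stiff: one or two millimetres of rake travel take the push from nothing to 10 N
- stick2: stick 2; origin on its surface at mid-length, y its long axis
- stick3: stick 3; origin on its surface at mid-length, y its long axis
- stick4: stick 4; origin on its surface at mid-length, y its long axis
- rake_grip (a point): middle of the upright wooden grip of the loose bench rake, 58 mm above its tine tips; z up, y along the head. The grip is a plate 18 mm thick (x), 64 mm wide (y), reaching 22 mm above this point and 28 mm below it. Pinch it across its thickness (along x) with a firm grip, 80 N or more
- rake: the rake, 0.2 to 0.35 kg, standing by itself on its tines; origin amid the tine tips, axes as rake_grip. Head 30 mm deep (x), 140 mm long (y), its top 30 mm above the tips; under it two rows of eleven straight 6 mm pins as tines, 20 mm long with 7 mm gaps, whose working faces lie 15 mm to the front (+x) and back (-x) of the origin
- mat_top (a point): centre of the top of the fixed black rubber mat that is the rake's place, 85 mm (x) by 180 mm (y), its top 3 mm above the bench; the rake's head stands lengthwise (y) along it
- beacon: bystander: finished warning lamp, white base and red dome, 86 mm wide, 92 mm high, loose; origin under its centre
- jar: bystander: clear jar with a black lid, 64 mm wide, 85 mm high, loose; origin under its centre
- gun: bystander: yellow cordless glue gun lying on its side, 36 mm thick, about 230 by 145 mm, loose; origin under the middle of its barrel housing
Not all that is in view belongs to the job. Leave any blue or turquoise look-alike of the stick2 alone. Of the things that look like the rake, the larger one is meant.

How it is judged:
By the outcome, as a careful person would: the job done as asked, in the order asked, and still so for the second after the job is handed in, with the robot touching nothing.
It also fails if it takes over 67 s, if anything falls off the work surface, if the arm or the gripper's body presses on something with over 40 N, if the wrist force passes 120 N, or if a joint passes its speed limit or range.

## Working session

There is one attempt and no reset: what is moved stays moved. The work goes in short steps, Python scripts to look and compute and a shell command to move; the robot and the scene stay as the last step left them, time stands still between calls to the robot, and variables do not carry over. Pictures are saved under pics/ and viewed, about 8 in all and at most 12, crops included, and the job is handed in when it is done.

```bash
mkdir -p pics; python3 - <<'E'
from station import ctrl
import cv2,numpy as np
o=ctrl.get_obs();print({k:np.round(v,3).tolist() for k,v in o.items()},ctrl.grip_point_offset)
ims=[]
for n in("top","scene"):
    im=ctrl.get_image(n);cv2.imwrite(f"pics/{n}0.png",im[:,:,::-1])
    c=ctrl.calibration(n);print(n,c['fx'],c['cx'],c['cy'],np.round(c['R'],3).tolist(),np.round(c['t'],3).tolist())
    for l in("rake","tray","mat_top","stick1","beacon","jar","gun"):
        print(l,[(round(float(b['conf']),2),np.round(b['rect']).tolist()) for b in ctrl.boxes_of(n,l)][:6])
E
```

```text
{'t': 0.0, 'q': [-1.318, 0.053, 1.614, -0.0, 1.476, -0.119], 'dq': [-0.0, 0.001, 0.001, 0.001, 0.001, -0.001], 'effort': [0.0, -39.369, -37.018, -0.0, 0.007, 0.0], 'tool_pos': [0.227, -0.582, 0.23], 'tool_rot': [-3.085, -0.58, 0.0], 'contact_force': [-0.106, -0.457, -0.621], 'wrist_torque': [0.0, -0.005, 0.035], 'opening': 0.086} 0.0187
top 615.390561485367 325.5097363210224 239.2043054123471 [[-0.0, -1.0, -0.006], [-0.997, 0.001, -0.074], [0.074, 0.006, -0.997]] [0.022, 0.594, 1.34]
rake [(0.72, [386.0, 234.0, 66.0, 24.0]), (0.62, [396.0, 177.0, 46.0, 16.0])]
tray [(0.68, [211.0, 200.0, 101.0, 130.0]), (0.66, [236.0, 267.0, 38.0, 26.0])]
mat_top [(0.78, [368.0, 227.0, 82.0, 41.0]), (0.18, [493.0, 206.0, 36.0, 35.0])]
stick1 [(0.8, [249.0, 243.0, 49.0, 5.0]), (0.55, [236.0, 267.0, 36.0, 30.0]), (0.54, [226.0, 133.0, 16.0, 39.0]), (0.53, [259.0, 210.0, 40.0, 26.0]), (0.51, [247.0, 252.0, 38.0, 21.0]), (0.51, [336.0, 292.0, 36.0, 34.0])]
beacon [(0.77, [135.0, 202.0, 45.0, 39.0])]
jar [(0.79, [496.0, 208.0, 37.0, 37.0])]
gun [(0.62, [103.0, 300.0, 77.0, 79.0]), (0.58, [260.0, 208.0, 38
[... 197 characters left out ...]
 1.563]
rake [(0.62, [235.0, 276.0, 52.0, 52.0]), (0.62, [273.0, 331.0, 42.0, 35.0]), (0.42, [426.0, 166.0, 31.0, 38.0])]
tray [(0.66, [303.0, 168.0, 107.0, 99.0]), (0.2, [426.0, 168.0, 33.0, 36.0])]
mat_top [(0.91, [219.0, 269.0, 77.0, 70.0]), (0.63, [327.0, 200.0, 38.0, 6.0])]
stick1 [(0.67, [263.0, 219.0, 8.0, 31.0]), (0.53, [424.0, 257.0, 45.0, 22.0]), (0.49, [348.0, 240.0, 40.0, 10.0]), (0.48, [341.0, 219.0, 34.0, 24.0]), (0.43, [328.0, 204.0, 36.0, 1.0])]
beacon [(0.81, [426.0, 166.0, 30.0, 40.0]), (0.58, [300.0, 166.0, 107.0, 99.0]), (0.46, [230.0, 279.0, 54.0, 52.0])]
jar [(0.59, [176.0, 348.0, 35.0, 44.0])]
gun [(0.63, [364.0, 110.0, 58.0, 44.0]), (0.39, [236.0, 276.0, 49.0, 51.0])]
```

View pics/top0.png

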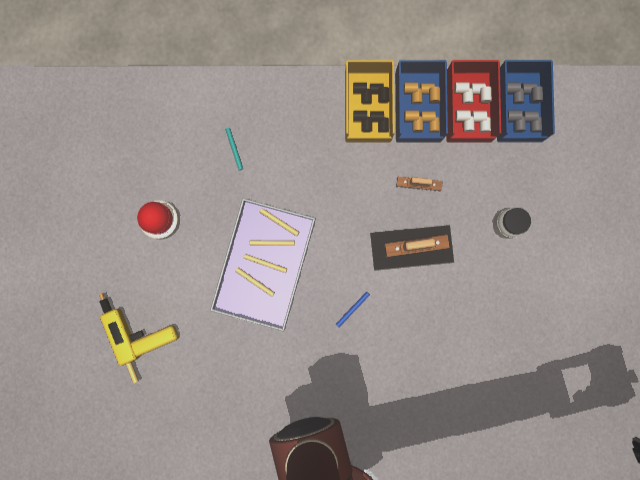

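View pics/scene0.png

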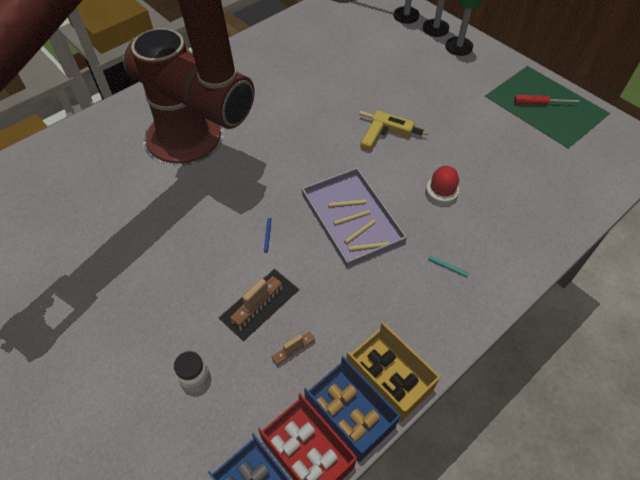

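```bash
cat > h.py <<'E'
from station import ctrl
import cv2,numpy as np
def unproj(cam,uv,z,c=None):
    c=c or ctrl.calibration(cam);uv=np.atleast_2d(np.asarray(uv,float))
    d=np.c_[(uv[:,0]-c['cx'])/c['fx'],(uv[:,1]-c['cy'])/c['fy'],np.ones(len(uv))]
    R=np.array(c['R']);o=-R.T@np.array(c['t']);w=d@R
    return o+w*((z-o[2])/w[:,2])[:,None]
def rect(cam,mask,z,c=None):
    # centre, (long,short) mm, yaw of the long axis, of a mask seen at height z
    k=max(cv2.findContours(mask.astype(np.uint8),cv2.RETR_EXTERNAL,cv2.CHAIN_APPROX_NONE)[0],key=cv2.contourArea)
    p=unproj(cam,k[:,0,:],z,c)[:,:2]*1000
    (cx,cy),(w,h),a=cv2.minAreaRect(p.astype(np.float32))
    if w<h:w,h,a=h,w,a+90
    a=(a+90)%180-90
    return np.round([cx,cy,w,h,a],1)
E
python3 - <<'E'
from h import *
im=ctrl.get_image("top")
for l,z in(("tray",.028),("mat_top",.003),("rake",.033),("stick1",.009),("beacon",.05),("jar",.085),("gun",.036)):
    for d in ctrl.outline_of("top",l)[:6]: print(l,round(float(d['conf']),2),np.round(d['rect']).tolist(),rect("top",d['mask'],z))
hsv=cv2.cvtColor(im,cv2.COLOR_RGB2HSV)
# lavender floor+walls
print(hsv[300,260],hsv[245,380],hsv[244,420],hsv[247,395])
m=cv2.inRange(hsv,(115,25,60),(150,255,255)); print("lav",rect("top",m,.003))
m=cv2.inRange(hsv,(0,0,0),(180,255,70));m[:,:360]=0;m[:,470:]=0;m[:215]=0;m[275:]=0;m=cv2.morphologyEx(m,cv2.MORPH_CLOSE,np.ones((15,15)));print("mat",rect("top",m,.003))
m=cv2.inRange(hsv,(5,90,60),(25,255,255));m[:,:360]=0;m[:,470:]=0;m[:215]=0;m[275:]=0;print("rake",rect("top",m,.033))
m2=cv2.inRange(hsv,(5,60,170),(25,255,255));m2&=cv2.dilate(m,np.ones((5,5)));print("grip",rect("top",m2,.083))
E
```

```text
tray 0.57 [211.0, 200.0, 103.0, 131.0] [540.  159.3 260.  171.  -15.4]
rake 0.84 [394.0, 176.0, 50.0, 15.0] [ 715.6 -184.5   99.8   28.7   84.9]
rake 0.58 [384.0, 232.0, 67.0, 29.0] [ 578.6 -177.5  142.    31.   -81.9]
stick1 0.79 [262.0, 212.0, 40.0, 24.0] [633.7 125.1  96.1  12.2  57.5]
stick1 0.74 [252.0, 242.0, 42.0, 5.0] [585.5 142.2  96.2  11.2  90. ]
stick1 0.6 [225.0, 131.0, 20.0, 37.0] [800.8 229.1  99.6  12.1  18.8]
stick1 0.5 [236.0, 266.0, 37.0, 30.0] [500.4 179.9  99.7  11.9  55.7]
stick1 0.5 [337.0, 294.0, 38.0, 32.0] [439.3 -37.9 100.3  13.9 -43.6]
stick1 0.45 [244.0, 254.0, 44.0, 19.0] [541.5 156.6 100.5  12.2  70.7]
beacon 0.73 [138.0, 202.0, 41.0, 38.0] [636.1 384.6  87.   85.1  27.5]
jar 0.72 [494.0, 207.0, 36.0, 34.0] [ 624.6 -372.    81.3   62.6  -71.6]
gun 0.57 [100.0, 295.0, 81.0, 86.0] [400.7 452.8 191.3 144.7  45.9]
[136  27 226] [12 18 70] [ 18 101 218] [ 12  65 129]
lav [540.8 162.1 251.  160.2 -15.5]
mat [ 577.8 -172.   176.5   80.6  -84.3]
rake [ 579.9 -178.8  139.1   30.7  -81.9]
grip [ 579.6 -178.6   60.7   14.9  -81.9]
```

```bash
python3 -m creep '[[0,40,-21,5,-0.12],[0,78,-41,10,-0.24],[0,116,-60,15,-0.36],[0,153,-80,20,-0.48],[0,190,-99,25,-0.6],[0,228,-119,30,-0.72],[0,266,-139,30,-0.84],[0,304,-158,30,-0.96],[0,342,-178,30,-1.08],[0,380,-198,30,-1.2],[0,410,-214,30,-1.3],[0,440,-229,30,-1.34]]' 100; python3 - <<'E'
from h import *
o=ctrl.get_obs();print(o['t'],o['tool_pos'],o['tool_rot'],o['contact_force'])
E
```

```text
t: 2.2
tool_pos: [0.555, -0.207, 0.2016]
tool_rot: [2.054, 2.377, 0.0]
contact_force: [0.9, -1.5, 0.9]
opening: 0.0854
2.2 [ 0.55497102 -0.20700634  0.20155026] [2.05370943e+00 2.37663753e+00 3.44066385e-04] [ 0.91449316 -1.46893828  0.88460202]
```

```bash
python3 - <<'E'
from h import *
c=ctrl.calibration("wrist");im=ctrl.get_image("wrist");cv2.imwrite("pics/w1.png",im[:,:,::-1])
print(np.round(-np.array(c['R']).T@c['t'],3))
for l,z in(("rake",.033),("rake_grip",.083),("mat_top",.003)):
    for d in ctrl.outline_of("wrist",l)[:3]: print(l,round(float(d['conf']),2),np.round(d['rect']).tolist(),rect("wrist",d['mask'],z,c))
E
```

```text
[ 0.544 -0.134  0.342]
rake 0.9 [334.0, 108.0, 36.0, 150.0] [ 579.9 -178.3  137.2   31.2  -81.6]
rake 0.61 [458.0, 158.0, 66.0, 105.0] [ 716.7 -185.1   96.4   47.4   83.4]
rake_grip 0.95 [455.0, 158.0, 70.0, 105.0] [ 688.6 -176.8   80.4   39.5   83.4]
rake_grip 0.72 [333.0, 106.0, 37.0, 154.0] [ 574.4 -170.7  115.7   26.5  -81.8]
mat_top 0.86 [302.0, 75.0, 98.0, 188.0] [ 578.  -171.3  180.3   85.7  -84.1]
```

View pics/w1.png

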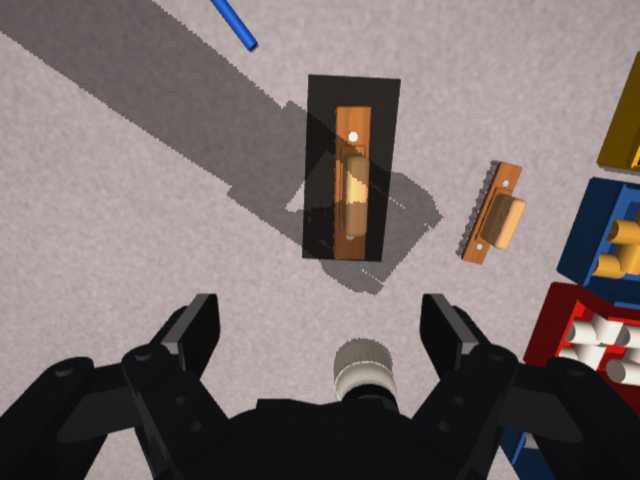

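```bash
python3 -m creep '[[0,12,14,20,0],[0,24,28,50,0],[0,24.6,28.4,85,0],[0,24.6,28.4,115,0],[0,24.6,28.4,140,0],[0,24.6,28.4,155,0],[0,24.6,28.4,159,0],[0,24.6,28.4,159,0]]' 100
```

```text
t: 3.07
tool_pos: [0.5768, -0.1814, 0.0408]
tool_rot: [-2.06, -2.368, 0.002]
contact_force: [-0.3, 0.3, 0.6]
opening: 0.0855
```

```bash
python3 -m creep '[[0,2.6,3.3,-1.5,0],[0,2.6,3.3,-1.5,0],[130,2.6,3.3,-1.5,0],[255,2.6,3.3,-1.5,0],[255,2.6,3.3,-1.5,0],[255,2.6,3.3,-1.5,0],[255,2.6,3.3,-1.5,0],[255,2.6,3.3,-1.5,0],[255,2.6,3.3,-1.5,0],[255,2.6,3.3,-1.5,0]]' 100
```

```text
t: 3.9
tool_pos: [0.5814, -0.1777, 0.044]
tool_rot: [-2.059, -2.372, 0.0]
contact_force: [-0.7, 0.3, 1.9]
opening: 0.0169
```

```bash
python3 -m creep '[[255,0,0,-15,0],[255,0,0,-40,0],[255,10,-2,-65,0],[255,35,-8,-75,0.04],[255,70,-16,-75,0.08],[255,105,-23,-75,0.13],[255,142,-32,-75,0.18],[255,180,-40,-75,0.23],[255,218,-48,-75,0.28],[255,256,-57,-75,0.33],[255,290,-64,-75,0.37],[255,322,-71,-75,0.4]]'
python3 -m creep '[[255,25,-6,0,0.012],[255,43,-10,0,0.012],[255,55,-13,0,0.012],[255,59,-13.6,0,0.012],[255,59,-13.6,0,0.012],[255,59,-13.6,0,0.012]]'
python3 - <<'E'
from h import *
import cv2
c=ctrl.calibration("wrist");o=ctrl.get_obs();im=ctrl.get_image("wrist")
it=ctrl.get_image("top")
print(o['tool_pos'],o['tool_rot'],o['contact_force'])
cv2.imwrite("pics/w2.png",np.hstack([cv2.resize(im,(400,300)),cv2.resize(it[180:360,180:420],(400,300))])[:,:,::-1])
hsv=cv2.cvtColor(it,cv2.COLOR_RGB2HSV)
m=cv2.inRange(hsv,(115,25,60),(150,255,255));m[:,350:]=0;print("lav top",rect("top",m,.003))
for cam,cc in(("top",None),("wrist",c)):
  for l,z in(("tray",.028),("rake",.105),("stick1",.009)):
    for d in ctrl.outline_of(cam,l)[:5]: print(cam,l,round(float(d['conf']),2),np.round(d['rect']).tolist(),rect(cam,d['mask'],z,cc))
E
```

```text
t: 4.9
tool_pos: [0.4639, 0.1328, 0.1177]
tool_rot: [-2.49, -1.913, 0.002]
contact_force: [0.3, -1.3, -3.0]
opening: 0.0173
t: 5.4
tool_pos: [0.4677, 0.1909, 0.1183]
tool_rot: [2.501, 1.901, -0.002]
contact_force: [0.3, -0.0, -2.7]
opening: 0.0171
[0.46766584 0.19091998 0.11832211] [ 2.50136946e+00  1.90050169e+00 -1.93254253e-03] [ 0.31744971 -0.00300435 -2.68939847]
lav top [540.7 162.1 251.3 160.2 -15.5]
top tray 0.63 [225.0, 200.0, 92.0, 130.0] [539.6 159.2 259.5 172.  -15.4]
top tray 0.63 [260.0, 293.0, 20.0, 22.0] [450.4 146.7  37.8  31.6  76.1]
top rake 0.83 [397.0, 176.0, 46.0, 16.0] [ 704.7 -174.6   93.9   24.9   82.7]
top rake 0.7 [259.0, 293.0, 21.0, 20.0] [452.5 138.7  37.6  33.3  76.2]
top rake 0.69 [257.0, 281.0, 16.0, 12.0] [485.7 147.6  42.6  10.6  55.2]
top stick1 0.73 [245.0, 252.0, 41.0, 22.0] [540.9 156.5  99.7  13.4  71.6]
top stick1 0.66 [258.0, 207.0, 40.0, 29.0] [633.9 126.9  99.3  12.4  56.3]
top stick1 0.62 [258.0, 283.0, 13.0, 13.0] [485.5 157.8  46.4  13.3  53.4]
top stick1 0.61 [334.0, 292.0, 38.0, 37.0] [439.2 -38.   97.1  10.2 -44.1]
top stick1 0.55 [250.0, 241.0, 45.0, 5.0] [586.7 140.  100.7  13.4  90. ]
wrist tray 0.7 [240.0, 128.0, 396.0, 224.0] [540.1 161.4 256.2 166.8 -15.6]
wrist rake 0.97 [283.0, 141.0, 70.0, 261.0] [467.6 190.6 138.9  30.2  74.3]
wrist rake 0.7 [240.0, 130.0, 397.0, 222.0] [522.7 195.1 170.1 111.1 -15.6]
wrist stick1 0.89 [352.0, 168.0, 46.0, 112.0] [504.2 185.   88.3  12.3  55.8]
wrist stick1 0.65 [409.0, 183.0, 35.0, 122.0] [542.3 157.7 100.1  11.5  71.1]
wrist stick1 0.62 [514.0, 190.0, 72.0, 121.0] [633.8 127.  100.9  16.2  56.5]
wrist stick1 0.58 [468.0, 186.0, 32.0, 122.0] [587.9 141.7 103.1  12.5  89.6]
```

View pics/w2.png

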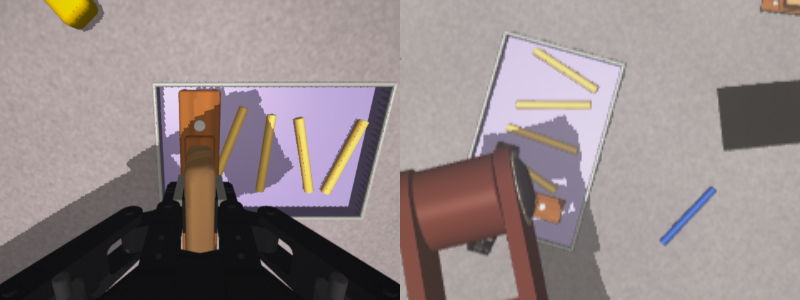

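```bash
python3 -m creep '[[255,-5,-12,0,0],[255,-8.9,-22.2,0,0],[255,-8.9,-22.2,10,0],[255,-8.9,-22.2,20,0],[255,-8.9,-22.2,30,0],[255,-8.9,-22.2,35,0],[255,-8.9,-22.2,35,0],[255,-8.9,-22.2,35,0]]'
```

```text
t: 6.47
tool_pos: [0.4438, 0.1889, 0.083]
tool_rot: [-2.501, -1.9, 0.002]
contact_force: [-0.6, 0.1, -3.3]
opening: 0.017
```

```bash
python3 -m creep '[[255,-0.5,0,10,0],[255,-0.5,0,20,0],[255,-0.5,0,30,0],[255,-0.5,0,35,0],[255,-0.5,0,36,0],[255,-0.5,0,36,0],[255,-0.5,0,36,0]]';python3 -m creep '[[255,0,0,0.5,0],[255,0,0,1,0],[255,0,0,1,0]]'; python3 - <<'E'
from h import *
im=ctrl.get_image("wrist");it=ctrl.get_image("scene")
cv2.imwrite("pics/w3.png",np.hstack([cv2.resize(im,(400,300)),cv2.resize(it[150:285,280:460],(400,300))])[:,:,::-1])
E
```

```text
t: 7.05
tool_pos: [0.444, 0.1886, 0.0479]
tool_rot: [2.501, 1.901, 0.0]
contact_force: [-0.4, 0.3, -2.5]
opening: 0.0163
t: 7.3
tool_pos: [0.4442, 0.1886, 0.0472]
tool_rot: [2.501, 1.901, 0.001]
contact_force: [-0.3, -0.6, -3.1]
opening: 0.0168
```

View pics/w3.png

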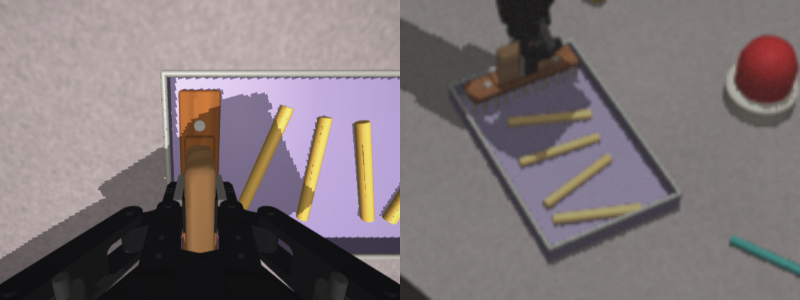

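```bash
python3 -m creep '[[255,0,2,0.8,0],[255,0,6,1.3,0],[255,0,10,1.3,0],[255,0,13,1.3,0],[255,0,16,1.3,0],[255,0,19,1.3,0],[255,0,22,1.3,0],[255,0,25,1.3,0],[255,0,28,1.3,0],[255,0,31,1.3,0],[255,0,34,1.3,0],[255,0,37,1.3,0]]'
python3 -m creep '[[255,0,3,0,0],[255,0,6,0,0],[255,0,9,0,0],[255,0,12,0,0],[255,0,15,0,0],[255,0,18,0,0],[255,0,21,0,0],[255,0,24,0,0],[255,0,27,0,0],[255,0,30,0,0],[255,0,33,0,0],[255,0,36,0,0]]'
python3 - <<'E'
from h import *
c=ctrl.calibration("wrist");im=ctrl.get_image("wrist");it=ctrl.get_image("scene")
cv2.imwrite("pics/w4.png",np.hstack([cv2.resize(im,(400,300)),cv2.resize(it[150:285,280:460],(400,300))])[:,:,::-1])
p=ctrl.get_obs()['tool_pos'][:2]*1000-[540.2,161.4];print("rake tray x,y",p@[.963,-.269],p@[.269,.963])
for d in ctrl.outline_of("wrist","stick1")[:5]: print(round(float(d['conf']),2),rect("wrist",d['mask'],.009,c))
E
```

```text
t: 8.4
tool_pos: [0.4798, 0.1786, 0.0455]
tool_rot: [2.501, 1.901, 0.0]
contact_force: [-0.4, 0.4, -2.7]
opening: 0.0168
t: 9.4
tool_pos: [0.5144, 0.1689, 0.0455]
tool_rot: [-2.501, -1.901, 0.0]
contact_force: [0.3, -0.3, -3.1]
opening: 0.0169
rake tray x,y -26.50313066796907 0.337254202858719
0.97 [587.8 142.4 101.5  11.8  89.8]
0.74 [540.9 181.   61.6  10.4  74.6]
0.63 [633.4 126.7 101.2  16.   56.8]
0.61 [549.2 166.6  78.9  11.4  71.4]
```

View pics/w4.png

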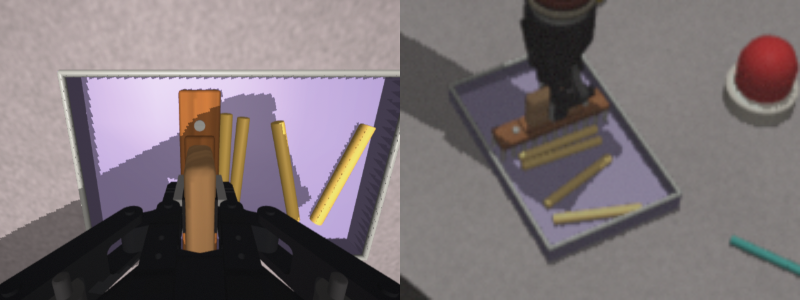

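```bash
python3 -m creep '[[255,0,3,0,0],[255,0,6,0,0],[255,0,9,0,0],[255,0,12,0,0],[255,0,15,0,0],[255,0,18,0,0],[255,0,21,0,0],[255,0,24,0,0],[255,0,27,0,0],[255,0,30,0,0],[255,0,33,0,0],[255,0,36,0,0]]'
python3 -m creep '[[255,0,3,0,0],[255,0,6,0,0],[255,0,9,0,0],[255,0,12,0,0],[255,0,15,0,0],[255,0,18,0,0],[255,0,21,0,0],[255,0,24,0,0],[255,0,27,0,0],[255,0,29,0,0],[255,0,31,0,0],[255,0,33,0,0]]'
python3 - <<'E'
from h import *
c=ctrl.calibration("wrist");im=ctrl.get_image("wrist");it=ctrl.get_image("scene")
cv2.imwrite("pics/w5.png",np.hstack([cv2.resize(im,(400,300)),cv2.resize(it[150:285,280:460],(400,300))])[:,:,::-1])
p=ctrl.get_obs()['tool_pos'][:2]*1000-[540.2,161.4];print("rake tray x,y",p@[.963,-.269],p@[.269,.963])
for d in ctrl.outline_of("wrist","stick1")[:5]: print(round(float(d['conf']),2),rect("wrist",d['mask'],.009,c))
E
```

```text
t: 10.55
tool_pos: [0.5492, 0.1593, 0.0455]
tool_rot: [-2.501, -1.901, 0.0]
contact_force: [-0.9, 0.1, -3.0]
opening: 0.0167
t: 11.55
tool_pos: [0.5809, 0.1505, 0.0455]
tool_rot: [-2.501, -1.901, 0.0]
contact_force: [0.2, 0.0, -3.5]
opening: 0.0171
rake tray x,y 42.257086130486705 0.4467232909156019
0.85 [749.7 215.   10.9   6.8  89.6]
0.74 [612.9 148.8  77.8  11.2  74.5]
0.73 [606.8 162.7  61.6   9.3  74.6]
0.63 [644.1 129.4  85.9  13.6  58.9]
0.61 [622.8 142.4  92.2  12.3  75. ]
```

View pics/w5.png

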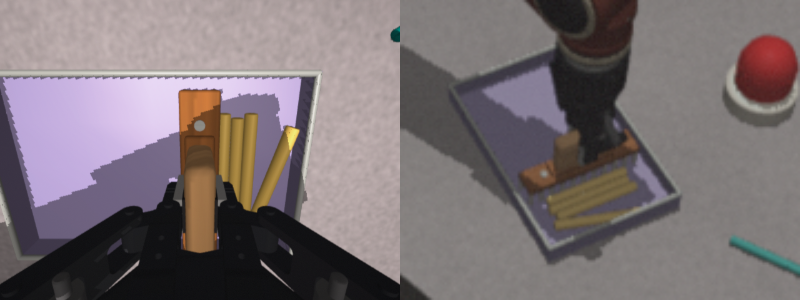

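```bash
python3 -m creep '[[255,0,1.5,0,0],[255,0,3,0,0],[255,0,4.5,0,0],[255,0,6,0,0],[255,0,7.5,0,0],[255,0,9,0,0],[255,0,10.5,0,0],[255,0,12,0,0],[255,0,13,0,0],[255,0,14,0,0],[255,0,14.5,0,0],[255,0,15,0,0]]'
python3 - <<'E'
from h import *
c=ctrl.calibration("wrist")
p=ctrl.get_obs()['tool_pos'][:2]*1000-[540.2,161.4];print("rake tray x,y",p@[.963,-.269],p@[.269,.963])
im=ctrl.get_image("wrist")
for d in ctrl.outline_of("wrist","stick1")[:5]: print(round(float(d['conf']),2),rect("wrist",d['mask'],.009,c),d['rect'])
E
```

```text
t: 12.7
tool_pos: [0.5952, 0.1465, 0.0455]
tool_rot: [-2.501, -1.901, 0.0]
contact_force: [-0.1, -0.0, -2.8]
opening: 0.0168
rake tray x,y 56.931286645685525 0.44646731349742985
0.78 [627.2 144.2  77.9  10.9  74.5] [365.4, 188.3, 23.7, 134.1]
0.73 [621.  158.7  61.6   9.3  74.5] [350.4, 177.4, 23.0, 113.5]
0.7 [758.9 216.1  22.4  11.1  20.7] [592.9, 21.3, 47.1, 44.6]
0.61 [650.9 128.   83.1  12.3  68.7] [400.3, 202.3, 47.9, 137.8]
```

```bash
python3 -m creep '[[255,0,0.5,0,0],[255,0,1,0,0],[255,0,1.5,0,0],[255,0,2,0,0],[255,0,2.3,0,0],[255,0,2.6,0,0],[255,0,2.8,0,0],[255,0,3,0,0],[255,0,3,0,0]]'
python3 - <<'E'
from h import *
c=ctrl.calibration("wrist")
p=ctrl.get_obs()['tool_pos'][:2]*1000-[540.2,161.4];print("rake tray x,y",p@[.963,-.269],p@[.269,.963])
im=ctrl.get_image("wrist");it=ctrl.get_image("scene")
cv2.imwrite("pics/w6.png",np.hstack([cv2.resize(im[120:420,240:560],(400,375)),cv2.resize(it[150:285,290:434],(400,375))])[:,:,::-1])
for d in ctrl.outline_of("wrist","stick1")[:5]: print(round(float(d['conf']),2),rect("wrist",d['mask'],.009,c),d['rect'])
E
```

```text
t: 13.55
tool_pos: [0.5981, 0.1457, 0.0455]
tool_rot: [2.501, 1.901, 0.0]
contact_force: [-0.2, 0.0, -4.0]
opening: 0.0173
rake tray x,y 59.96026199316133 0.43873446995481263
0.91 [760.1 216.8  25.4  11.1  18.5] [587.4, 16.0, 52.6, 51.3]
0.9 [623.7 158.   61.6  10.   73.9] [350.0, 178.5, 20.5, 111.3]
0.88 [652.1 127.8  82.9  13.2  70.6] [398.8, 200.9, 43.8, 140.4]
0.66 [630.7 143.9  77.9  11.7  75.2] [367.9, 191.9, 23.6, 129.1]
0.41 [534.2 154.2 282.1 184.1 -15.3] [3.1, 110.5, 472.0, 306.0]
```

View pics/w6.png

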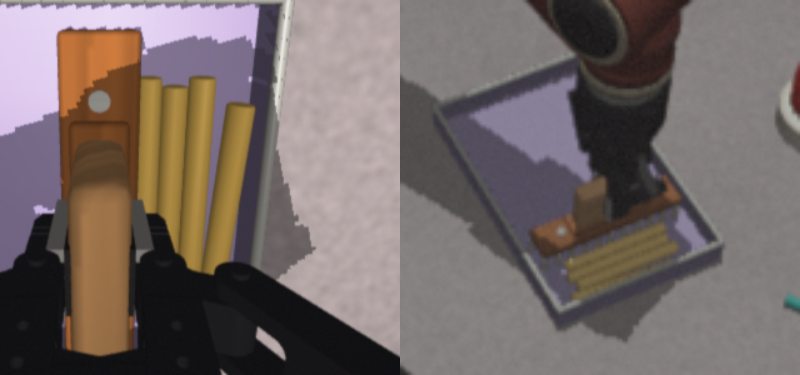

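```bash
python3 -m creep '[[255,0,0.4,0,0],[255,0,0.8,0,0],[255,0,1.2,0,0],[255,0,1.5,0,0],[255,0,1.5,0,0]]'
python3 -m creep '[[255,0,0.3,0,0],[255,0,0.6,0,0],[255,0,0.8,0,0],[255,0,0.8,0,0]]'
```

```text
t: 14.12
tool_pos: [0.5996, 0.1453, 0.0455]
tool_rot: [2.501, 1.901, 0.0]
contact_force: [0.5, -0.4, -2.9]
opening: 0.0167
t: 14.45
tool_pos: [0.6003, 0.1451, 0.0455]
tool_rot: [2.501, 1.901, 0.0]
contact_force: [0.4, 0.2, -3.1]
opening: 0.0168
```

```bash
python3 -m creep '[[255,0,0.3,0,0],[255,0,0.6,0,0],[255,0,0.8,0,0],[255,0,0.8,0,0]]'
python3 - <<'E'
from h import *
c=ctrl.calibration("wrist")
p=ctrl.get_obs()['tool_pos'][:2]*1000-[540.2,161.4];print("rake tray x,y",p@[.963,-.269],p@[.269,.963])
im=ctrl.get_image("wrist");it=ctrl.get_image("scene")
for d in ctrl.outline_of("wrist","stick1")[:4]: print(round(float(d['conf']),2),rect("wrist",d['mask'],.009,c),d['rect'])
cv2.imwrite("pics/w7.png",np.hstack([cv2.resize(im[120:420,240:560],(400,375)),cv2.resize(it[150:285,290:434],(400,375))])[:,:,::-1])
E
```

```text
t: 14.78
tool_pos: [0.6011, 0.1448, 0.0455]
tool_rot: [2.501, 1.901, 0.0]
contact_force: [-0.2, 0.6, -3.1]
opening: 0.017
rake tray x,y 63.09913308996774 0.4167792006288643
0.82 [653.5 127.5  82.6  12.5  72.9] [400.0, 200.4, 36.1, 139.5]
0.77 [633.3 142.8  78.5  10.9  74.6] [367.1, 187.4, 25.7, 133.7]
0.71 [597.9 133.6 159.2  34.3  74.6] [285.6, 144.3, 66.8, 258.7]
0.67 [627.1 157.   61.6   9.6  74.7] [350.5, 178.0, 20.0, 111.8]
```

View pics/w7.png

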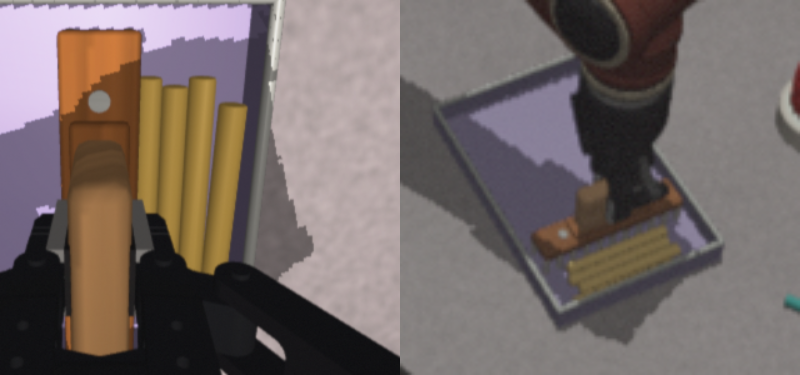

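```bash
for i in 1; do python3 -m creep '[[255,0,0.3,0,0],[255,0,0.6,0,0],[255,0,0.8,0,0],[255,0,0.8,0,0]]'; done; python3 -m creep '[[255,0,0.3,0,0],[255,0,0.6,0,0],[255,0,0.6,0,0]]'
```

```text
t: 15.27
tool_pos: [0.6018, 0.1446, 0.0455]
tool_rot: [2.501, 1.901, 0.0]
contact_force: [-0.1, -0.1, -3.2]
opening: 0.017
t: 15.52
tool_pos: [0.6024, 0.1445, 0.0455]
tool_rot: [2.501, 1.901, 0.0]
contact_force: [-0.2, -0.2, -3.2]
opening: 0.0173
```

```bash
python3 -m creep '[[255,0,0.2,0,0],[255,0,0.4,0,0],[255,0,0.4,0,0]]'
```

```text
t: 15.77
tool_pos: [0.6028, 0.1444, 0.0455]
tool_rot: [-2.501, -1.901, -0.0]
contact_force: [0.7, 0.1, -3.5]
opening: 0.0169
```

```bash
python3 -m creep '[[255,0,0.2,0,0],[255,0,0.4,0,0],[255,0,0.4,0,0]]' | grep -E "t:|force|pos"; python3 -m creep '[[255,0,0.2,0,0],[255,0,0.4,0,0],[255,0,0.4,0,0]]'| grep -E "t:|force|pos"
python3 - <<'E'
from h import *
c=ctrl.calibration("wrist")
im=ctrl.get_image("wrist")
for d in ctrl.outline_of("wrist","stick1")[:4]: print(round(float(d['conf']),2),rect("wrist",d['mask'],.009,c),d['rect'])
E
```

```text
t: 16.02
tool_pos: [0.6029, 0.1444, 0.0454]
tool_rot: [-2.501, -1.901, 0.001]
contact_force: [-1.0, 0.1, -1.5]
t: 16.27
tool_pos: [0.603, 0.1443, 0.0453]
tool_rot: [-2.5, -1.9, 0.001]
contact_force: [-2.2, 1.3, -1.6]
0.92 [654.4 127.7  81.7  12.4  74.5] [403.0, 201.7, 30.0, 136.1]
0.83 [644.9 136.3  92.   11.6  74.7] [382.0, 178.5, 33.0, 159.3]
0.78 [635.  142.2  77.9  10.9  74.9] [367.6, 188.7, 26.0, 133.6]
0.72 [762.4 217.6  30.   10.8  18.2] [576.6, 10.2, 63.4, 54.2]
```

```bash
python3 -m creep '[[255,0,0.2,0,0],[255,0,0.4,0,0],[255,0,0.4,0,0]]' | grep -E "t:|force|pos"; python3 - <<'E'
from h import *
im=ctrl.get_image("wrist");it=ctrl.get_image("scene")
cv2.imwrite("pics/w8.png",np.hstack([cv2.resize(im[140:340,330:460],(390,600)),cv2.resize(it[215:265,325:405],(400,250),interpolation=cv2.INTER_CUBIC)[[*range(250)]+[0]*350]])[:,:,::-1])
E
```

```text
t: 16.62
tool_pos: [0.6032, 0.1443, 0.0452]
tool_rot: [-2.5, -1.9, 0.002]
contact_force: [-4.6, 2.9, -0.7]
```

View pics/w8.png

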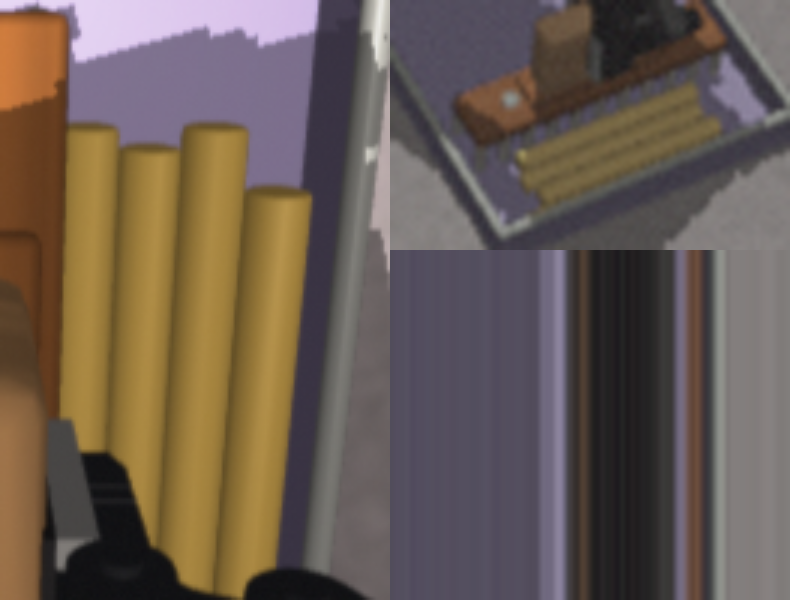

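```bash
python3 - <<'E'
from h import *
c=ctrl.calibration("wrist")
g=cv2.imread("pics/w8.png")
for r in(210,300,400):
    row=cv2.cvtColor(g[r-8:r+9,40:390],cv2.COLOR_BGR2GRAY).mean(0)
    row=cv2.GaussianBlur(row[None],(9,1),2)[0]
    mn=[i+40 for i in range(3,len(row)-3) if row[i]==row[i-3:i+4].min()]
    uv=[(330+m/3,140+r/3) for m in mn]
    p=unproj("wrist",uv,.011,c)[:,:2]*1000-[540.2,161.4]
    print(r,[(m,round(x,1)) for m,x in zip(mn,p@[.963,-.269])])
print(np.round(-np.array(c['R']).T@c['t'],3),c['fx'])
E
```

```text
210 [(59, np.float64(81.0)), (119, np.float64(91.4)), (180, np.float64(102.0)), (246, np.float64(113.5)), (325, np.float64(127.2)), (366, np.float64(134.3)), (386, np.float64(137.8))]
300 [(57, np.float64(81.1)), (114, np.float64(91.3)), (175, np.float64(102.2)), (239, np.float64(113.5)), (311, np.float64(126.4)), (363, np.float64(135.6)), (382, np.float64(139.0))]
400 [(54, np.float64(81.1)), (110, np.float64(91.4)), (168, np.float64(102.0)), (231, np.float64(113.6)), (302, np.float64(126.6)), (353, np.float64(136.0)), (377, np.float64(140.4))]
[0.623 0.216 0.186] 343.1365646645335
```

```bash
python3 -m creep '[[255,0,-1,0,0],[255,0,-2,0,0],[255,0,-4,-0.3,0],[255,0,-7,-0.6,0],[255,0,-10,-0.6,0],[255,0,-10,-0.6,0]]' | grep -E "t:|force|pos"; python3 - <<'E'
from h import *
c=ctrl.calibration("wrist");im=ctrl.get_image("wrist");it=ctrl.get_image("scene")
p=ctrl.get_obs()['tool_pos'][:2]*1000-[540.2,161.4];print("rake tray x,y",p@[.963,-.269],p@[.269,.963])
cv2.imwrite("pics/w9.png",np.hstack([cv2.resize(im[140:340,330:490],(480,600)),cv2.resize(it[215:265,335:385],(300,300),interpolation=cv2.INTER_CUBIC)[[*range(300)]+[0]*300]])[:,:,::-1])
g=cv2.cvtColor(im,cv2.COLOR_RGB2GRAY)
for r in(205,225,245):
    row=cv2.GaussianBlur(cv2.resize(g[r-2:r+3].mean(0)[None],None,fx=3,fy=1,interpolation=cv2.INTER_CUBIC),(9,1),2)[0][1030:1500]
    mn=[(i+1030)/3 for i in range(4,len(row)-4) if row[i]==row[i-4:i+5].min()]
    q=unproj("wrist",[(m,r) for m in mn],.011,c)[:,:2]*1000-[540.2,161.4]
    print(r,np.round(q@[.963,-.269],1))
E
```

```text
t: 17.22
tool_pos: [0.594, 0.1468, 0.0463]
tool_rot: [2.501, 1.901, 0.001]
contact_force: [0.2, -0.3, -3.8]
rake tray x,y 56.08167154440406 0.4760599552969648
205 [ 72.   74.4  77.4  79.8  91.  101.9 113.2 125.6 136.2 138.5 144.4 147.9]
225 [ 71.8  76.2  79.9  91.1 101.9 113.2 127.2 136.  138.9 140.3 147.2]
245 [ 71.9  75.7  79.8  91.  101.8 113.3 126.1 127.9 129.2 135.2 138.9 144.9
 149. ]
```

View pics/w9.png

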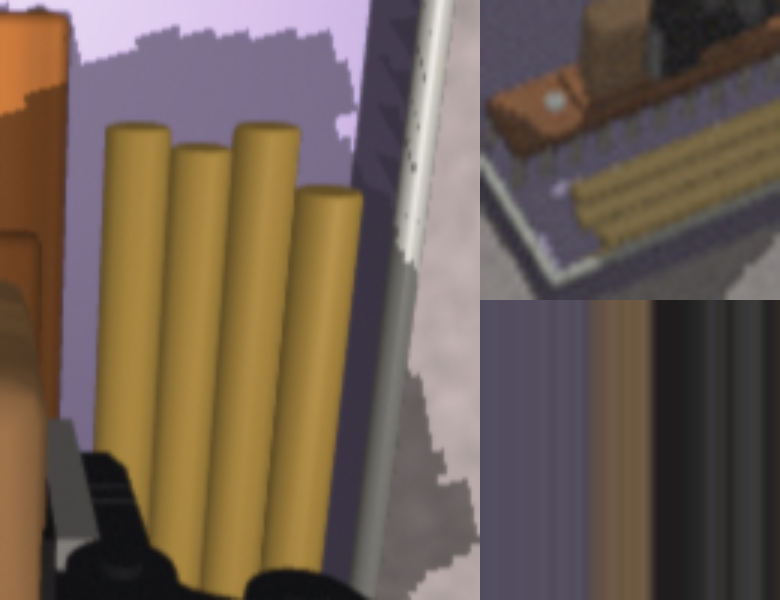

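```bash
python3 -m creep '[[255,0,1.5,0,0],[255,0,3.5,0,0],[255,0,5.5,0,0],[255,0,7,0,0],[255,0,8,0,0],[255,0,8.6,0,0],[255,0,9,0,0],[255,0,9.2,0,0],[255,0,9.4,0,0],[255,0,9.4,0,0]]' | grep -E "t:|force|pos"; python3 -m creep '[[255,0,0.2,0,0],[255,0,0.4,0,0],[255,0,0.4,0,0]]' | grep -E "t:|force|pos"
```

```text
t: 18.15
tool_pos: [0.6029, 0.1443, 0.0459]
tool_rot: [-2.501, -1.901, 0.001]
contact_force: [-1.3, 0.8, -2.8]
t: 18.4
tool_pos: [0.603, 0.1443, 0.0458]
tool_rot: [-2.5, -1.9, 0.002]
contact_force: [-4.4, 0.4, -1.6]
```

```bash
python3 -m creep '[[255,0,0.2,0,0],[255,0,0.4,0,0],[255,0,0.5,0,0],[255,0,0.5,0,0],[255,0,0.5,0,0]]' | grep -E "t:|force|pos"
```

```text
t: 18.82
tool_pos: [0.6032, 0.1443, 0.0457]
tool_rot: [-2.5, -1.9, 0.003]
contact_force: [-4.9, 1.6, -0.4]
```

```bash
python3 -m creep '[[255,0,0.2,0,0],[255,0,0.4,0,0],[255,0,0.5,0,0],[255,0,0.5,0,0],[255,0,0.5,0,0]]' | grep -E "t:|force|pos"
```

```text
t: 19.23
tool_pos: [0.6033, 0.1442, 0.0456]
tool_rot: [-2.499, -1.899, 0.004]
contact_force: [-7.0, 2.3, 0.1]
```

```bash
python3 -m creep '[[255,0,0.2,0,0],[255,0,0.4,0,0],[255,0,0.5,0,0],[255,0,0.5,0,0],[255,0,0.5,0,0]]' | grep -E "t:|force|pos"
```

```text
t: 19.65
tool_pos: [0.6034, 0.1442, 0.0454]
tool_rot: [-2.499, -1.899, 0.005]
contact_force: [-7.0, 2.4, -0.9]
```

```bash
python3 -m creep '[[255,0,0.2,0,0],[255,0,0.3,0,0],[255,0,0.3,0,0]]' | grep -E "t:|force|pos"; python3 -m creep '[[255,0,0,0,0],[255,0,0,0,0]]' | grep -E "t:|force|pos"
```

```text
t: 19.9
tool_pos: [0.6034, 0.1442, 0.0454]
tool_rot: [-2.498, -1.899, 0.006]
contact_force: [-7.1, 2.3, 0.1]
t: 20.07
tool_pos: [0.6034, 0.1442, 0.0454]
tool_rot: [-2.498, -1.899, 0.006]
contact_force: [-8.1, 3.2, -0.3]
```

```bash
python3 -m creep '[[255,0,0.2,0,0],[255,0,0.4,0,0],[255,0,0.4,0,0],[255,0,0.4,0,0]]' | grep -E "t:|force|pos"; for i in 1 2 3; do python3 -m creep '[[255,0,0,0,0],[255,0,0,0,0]]' | grep -E "t:|force"; done
```

```text
t: 20.4
tool_pos: [0.6035, 0.1442, 0.0452]
tool_rot: [-2.498, -1.898, 0.007]
contact_force: [-8.1, 2.1, -0.3]
t: 20.57
tool_rot: [-2.498, -1.898, 0.007]
contact_force: [-8.7, 3.7, -0.0]
t: 20.73
tool_rot: [-2.498, -1.898, 0.007]
contact_force: [-8.2, 2.6, 0.1]
t: 20.9
tool_rot: [-2.498, -1.898, 0.007]
contact_force: [-7.7, 2.3, -0.4]
```

```bash
python3 -m creep '[[255,0,0.2,0,0],[255,0,0.4,0,0],[255,0,0.4,0,0]]' | grep -E "t:|force|pos"; for i in 1 2 3 4; do python3 -m creep '[[255,0,0,0,0],[255,0,0,0,0],[255,0,0,0,0],[255,0,0,0,0]]' | grep -E "t:|force"; done
python3 - <<'E'
from h import *
im=ctrl.get_image("wrist");cv2.imwrite("pics/w10.png",im[:,:,::-1])
c=ctrl.calibration("wrist");g=cv2.cvtColor(im,cv2.COLOR_RGB2GRAY)
for r in(205,225,245):
    row=cv2.GaussianBlur(cv2.resize(g[r-2:r+3].mean(0)[None],None,fx=3,fy=1,interpolation=cv2.INTER_CUBIC),(9,1),2)[0][1030:1350]
    mn=[(i+1030)/3 for i in range(4,len(row)-4) if row[i]==row[i-4:i+5].min()]
    q=unproj("wrist",[(m,r) for m in mn],.011,c)[:,:2]*1000-[540.2,161.4]
    print(r,np.round(q@[.963,-.269],1))
E
```

```text
t: 21.15
tool_pos: [0.6035, 0.1441, 0.0451]
tool_rot: [-2.497, -1.898, 0.008]
contact_force: [-9.4, 3.1, 0.7]
t: 21.48
tool_rot: [-2.497, -1.898, 0.008]
contact_force: [-9.0, 2.3, 1.0]
t: 21.82
tool_rot: [-2.497, -1.898, 0.008]
contact_force: [-9.4, 3.0, 0.9]
t: 22.15
tool_rot: [-2.497, -1.898, 0.008]
contact_force: [-9.5, 2.5, 1.5]
t: 22.48
tool_rot: [-2.497, -1.898, 0.008]
contact_force: [-9.4, 3.6, 1.8]
205 [ 81.3  91.5 102.2 113.6 127. ]
225 [ 81.3  91.5 102.2 113.6 126.5 128.3]
245 [ 81.3  91.4 102.1 113.6 128. ]
```

```bash
python3 -m creep '[[255,0,-0.8,0,0],[255,0,-1.6,0,0],[255,0,-2.4,0,0],[255,0,-3.2,0,0],[255,0,-4,0,0],[255,0,-5,0,0],[255,0,-6.5,0,0],[255,0,-9,-0.5,0],[255,0,-14,-2,0],[255,0,-21,-6,0],[255,0,-28,-15,0],[255,0,-33,-30,0]]' | grep -E "t:|force|pos|rot|open"; python3 -m creep '[[255,0,-3,-20,0],[255,0,-3,-45,0],[255,0,-3,-60,0],[255,0,-3,-60,0],[255,0,-3,-60,0]]'
python3 - <<'E'
from h import *
c=ctrl.calibration("wrist");im=ctrl.get_image("wrist");it=ctrl.get_image("scene")
cv2.imwrite("pics/w11.png",np.hstack([cv2.resize(im,(440,330)),cv2.resize(it[140:285,290:434],(360,330))])[:,:,::-1])
o=ctrl.get_obs();print(o['tool_pos'],o['tool_rot'])
for d in ctrl.outline_of("wrist","stick1")[:5]: print(round(float(d['conf']),2),rect("wrist",d['mask'],.009,c))
for d in ctrl.outline_of("wrist","rake")[:1]: print("rake",rect("wrist",d['mask'],o['tool_pos'][2]-.041+.03,c))
E
```

```text
t: 23.53
tool_pos: [0.572, 0.1523, 0.0748]
tool_rot: [-2.499, -1.9, 0.005]
contact_force: [-0.8, -0.0, -3.7]
opening: 0.0171
t: 23.95
tool_pos: [0.572, 0.1533, 0.1374]
tool_rot: [2.5, 1.9, 0.004]
contact_force: [0.7, -0.1, -3.6]
opening: 0.0169
[0.57033355 0.15299596 0.13454484] [-2.50010992 -1.9003564   0.00331674]
0.93 [632.2 131.1 102.9  12.2  74. ]
0.87 [643.7 132.  101.2  11.7  74.6]
0.74 [622.3 137.9 101.2  12.1  74.5]
0.73 [651.7 117.9 101.1  13.1  74.9]
0.58 [788.2 226.5  80.6  11.2  19. ]
rake [571.7 152.7 140.3  30.3  74.4]
```

View pics/w11.png

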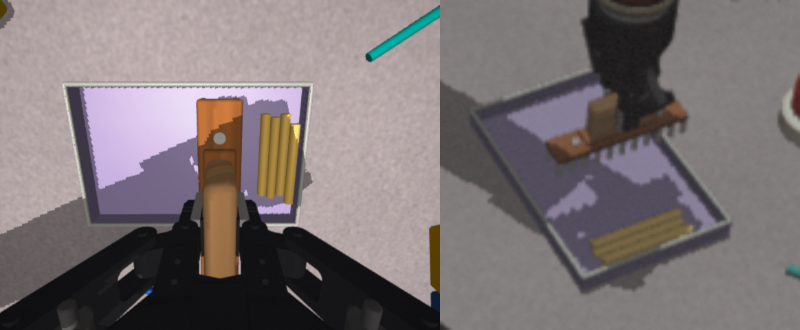

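```bash
python3 -m creep '[[255,-10,3,0,0],[255,-35,11,0,-0.04],[255,-68,21,0,-0.08],[255,-102,31,0,-0.13],[255,-136,41,0,-0.18],[255,-170,51,0,-0.23],[255,-204,62,0,-0.28],[255,-238,72,0,-0.32],[255,-268,81,0,-0.35],[255,-292,88,0,-0.374],[255,-306,93,0,-0.374],[255,-311.1,94.3,0,-0.374]]'; python3 -m creep '[[255,0,0,20,0],[255,0,0,40,0],[255,0,0,50,0],[255,0,0,50,0],[255,0,0,50,0]]'
python3 - <<'E'
from h import *
c=ctrl.calibration("wrist");im=ctrl.get_image("wrist")
o=ctrl.get_obs();print(o['tool_pos'],o['tool_rot'],o['contact_force'])
for d in ctrl.outline_of("wrist","rake")[:2]: print("rake",d['conf'],rect("wrist",d['mask'],o['tool_pos'][2]-.041+.03,c))
for d in ctrl.outline_of("wrist","mat_top")[:2]: print("mat",d['conf'],rect("wrist",d['mask'],.003,c))
E
```

```text
t: 25.15
tool_pos: [0.5786, -0.1744, 0.1354]
tool_rot: [-2.108, -2.329, 0.001]
contact_force: [0.0, 0.3, -3.7]
opening: 0.0172
t: 25.57
tool_pos: [0.5786, -0.1709, 0.0853]
tool_rot: [-2.102, -2.332, 0.001]
contact_force: [-0.2, -0.1, -2.0]
opening: 0.0166
[ 0.57946297 -0.17136977  0.08656725] [2.10299380e+00 2.33347209e+00 3.60385870e-04] [ 0.52384391 -0.08974044 -2.09730956]
rake 0.98 [ 578.7 -169.4  135.5   29.3  -83.9]
rake 0.62 [ 685.3 -162.6   75.    46.7   83.9]
mat 0.67 [ 575.9 -151.4  138.3   84.9  -84.1]
```

```bash
python3 -m creep '[[255,0,0,12,0],[255,0,0,24,0],[255,0,0,33,0],[255,0,0,38,0],[255,0,0,40,0],[255,0,0,40,0],[255,0,0,40,0]]'; python3 -m creep '[[255,0,0,0.4,0],[255,0,0,0.8,0],[255,0,0,0.8,0]]';python3 -m creep '[[255,0,0,0.4,0],[255,0,0,0.8,0],[255,0,0,0.8,0]]'
```

```text
t: 26.3
tool_pos: [0.5793, -0.172, 0.0461]
tool_rot: [2.104, 2.333, 0.0]
contact_force: [0.8, 0.2, -3.0]
opening: 0.0168
t: 26.55
tool_pos: [0.5793, -0.1721, 0.0456]
tool_rot: [2.104, 2.332, 0.0]
contact_force: [0.0, 0.2, -3.1]
opening: 0.0165
t: 26.8
tool_pos: [0.5791, -0.1719, 0.0445]
tool_rot: [-2.104, -2.333, 0.0]
contact_force: [0.3, -0.6, -3.3]
opening: 0.0166
```

```bash
python3 -m creep '[[255,0,0,0.4,0],[255,0,0,0.8,0],[255,0,0,0.8,0]]';python3 -m creep '[[255,0,0,0.3,0],[255,0,0,0.5,0],[255,0,0,0.5,0]]'
```

```text
t: 27.05
tool_pos: [0.5792, -0.172, 0.044]
tool_rot: [2.104, 2.333, -0.0]
contact_force: [0.0, -0.3, -1.4]
opening: 0.0169
t: 27.3
tool_pos: [0.5792, -0.1719, 0.044]
tool_rot: [-2.104, -2.333, 0.0]
contact_force: [-2.7, 1.2, 3.0]
opening: 0.0168
```

```bash
python3 -m creep '[[255,0,0,-0.4,0],[230,0,0,-0.4,0],[215,0,0,-0.4,0],[200,0,0,-0.4,0],[180,0,0,-0.4,0],[120,0,0,-0.4,0],[60,0,0,-0.4,0],[0,0,0,-0.4,0],[0,0,0,-0.4,0],[0,0,0,-0.4,0],[0,0,0,-0.4,0],[0,0,0,-0.4,0]]'
python3 -m creep '[[0,0,0,0,0],[0,0,0,-10,0],[0,0,0,-30,0],[0,0,0,-60,0],[0,0,0,-95,0],[0,-30,0,-130,0],[0,-70,0,-150,0],[0,-70,0,-150,0],[0,-70,0,-150,0]]'
python3 - <<'E'
from h import *
c=ctrl.calibration("wrist");im=ctrl.get_image("wrist")
it=ctrl.get_image("scene");iT=ctrl.get_image("top")
cv2.imwrite("pics/w12.png",np.hstack([cv2.resize(im,(400,300)),cv2.resize(it[150:350,210:470],(400,300))])[:,:,::-1])
for d in ctrl.outline_of("wrist","rake")[:2]: print("rake",d['conf'],rect("wrist",d['mask'],.033,c))
for d in ctrl.outline_of("wrist","mat_top")[:2]: print("mat",d['conf'],rect("wrist",d['mask'],.003,c))
for l,z in(("stick1",.009),("beacon",.05),("jar",.085),("gun",.036)):
    for d in ctrl.outline_of("top",l)[:6]: print(l,round(float(d['conf']),2),rect("top",d['mask'],z))
E
```

```text
t: 28.3
tool_pos: [0.5791, -0.172, 0.0436]
tool_rot: [2.104, 2.333, 0.0]
contact_force: [-0.1, -0.1, -0.2]
opening: 0.0855
t: 29.05
tool_pos: [0.5876, -0.2442, 0.1974]
tool_rot: [2.104, 2.326, 0.002]
contact_force: [0.2, 0.5, -0.7]
opening: 0.0855
rake 0.94 [ 579.9 -173.5  138.2   30.9  -83.9]
rake 0.57 [ 717.  -187.1   97.2   40.6   84.1]
mat 0.79 [ 578.2 -171.2  178.1   85.5  -84.3]
mat 0.55 [ 637.2 -414.4  125.6   72.9  -77.1]
stick1 0.62 [438.7 -37.4  95.4   9.9 -42.8]
stick1 0.6 [643.6 132.   97.6  12.6  75.9]
stick1 0.6 [629.7 129.5  95.9  12.   75.9]
stick1 0.48 [801.8 229.9  97.3  14.3  16.3]
stick1 0.47 [621.2 138.1  96.5  11.1  74.2]
stick1 0.36 [ 579.2 -176.1  142.2   32.1  -83.7]
beacon 0.75 [634.4 384.8  89.4  83.4 -89. ]
jar 0.58 [403.6 435.2 184.3 140.9  45.9]
gun 0.77 [399.2 451.5 185.7 143.5  46.6]
gun 0.4 [ 578.  -172.3  139.3   30.5  -84.1]
```

```bash
python3 -c "
from station import ctrl
print(ctrl.finish_job())"
```

```text
the job is handed in; nothing more can be done
None
```

The job is handed in at about 29 s of robot time. All four sticks lie flat, parallel to the end wall and side by side, and the rake is back on its mat.

- **Combing:** I gripped the rake at 100 N and combed the sticks to the end wall with its tips roughly 2–3 mm above the tray floor. At first contact (about 5 N) I backed off once and saw all four still lying flat.
- **Press:** The push built up to about 9.8 N and stayed there for roughly 1.3 s. The highest force I read along the push was about 10 N, but I only read it at the end of each move.
- **Row afterwards:** From close by, after the rake was lifted away, the sticks lay within about 0.5° of the wall direction. Their spacing was 11–12 mm, which fits touching sticks.
- **Rake:** It stands about 3 mm from the mat centre, lined up with the mat to within 0.5°. Its outline matches an upright rake. The lamp and glue gun are within about 2 mm of where they started.

**Checks that were missing or disagreed:**
- I had used up the picture limit, so I checked the final scene only with the detectors.
- In the last top view the jar was not found; "jar" was reported at the gun's position. I think the gripper hid it, and nothing I moved passed near it.
- That same view found only three of the four sticks, with rougher positions than the earlier close look.
- During the press, the vertical force on the rake changed by about 5 N. I put this down to the rake tilting slightly against the row, not to leaning on the tray, but did not confirm it.

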